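# Let the ratchet clamp off a glued ring box

### The job

The glue in the little white ring box has set. Lift the red tab of the ratchet clamp's sprung pawl, hold it up until the clamp arm has swung all the way back to its stop, and ease the pawl down onto the wheel again without letting it snap; then take the box out and stand it, lid up, in the middle of the white marble tile, without dropping it or disturbing the things around.

Things in the scene. Friction and masses are not known exactly. Their poses are not given: they have to be found in the camera images.
- clamp: Blue ratchet hold-down clamp fixed to the bench. Origin on the bench; its foot plate, 12 mm thick, spans x -60..128, y -115..125 mm in its frame (front is -x, y to the left, z up). Ratchet side at y -65: steel wheel (radius 32) on a shaft at x 65, z 72 between cheek plates (x 68..128, y -101 and -29). Box side at y +85: clamp arm, ring box, and a bearing block at x 50..80, y 113..125, to z 90.
- guard_lip (a point): Middle of the yellow front lip of the clear guard plate over pawl and tab. In the clamp's frame the guard spans x -30..130, y -107..-23, z 184 (lip's underside) to 195 mm; this point is its front edge, x -30, y -65, z 189. It bars the tab from straight above. In front of the tab (-x) all is free above the foot plate: a tool leaning back some 35 to 45 degrees towards -x passes under the lip.
- tab_middle (a point): Mid place of the red tab at the pawl's front end (fixed to the clamp at x -25, y -65, z 113 mm). The tab is 26 (x) x 16 (y) x 12 mm, its y sides free to pinch. With its pawl it floats along its pin, so it sits up to 8 mm to either side in y: feel or look for it (a 2.5 N sideways push slides it). Lifted, it swings about that pin (along y, at x 120, z 107), so rises almost straight.
- pawl (a joint): Pawl angle, rad: 0 seated in the wheel, growing as the tab is lifted (0.1 rad = 14.5 mm at the tab). Near 0.1 its nose comes clear of the teeth; a firm stop ends the travel under 0.2. A spring always drives it down: 5 to 12 N at the tab. Let go while up, it snaps down at well over 10 rad/s, which is too hard; lower it under 5 rad/s until seated.
- clamp_arm (a joint): Angle of clamp arm and ratchet wheel (one piece), rad: 0 clamping, about 1.9 at its stop, leaning back clear of the box. A spring swings it slowly back (damped, some 4 to 7 s) while the pawl is held clear; if the pawl drops early it locks at the next tooth (0.31 rad apart). Arm 85 mm long, at y +85 of the clamp, with a sprung rubber foot on the box's lid.
- box_center (a point): Centre (half-way up) of the white ring box, 50 x 50 x 34 mm, about 0.12 kg, lid shut and fixed. Its z axis points out of the lid. Clamped it stands about at x -20, y +85 in the clamp's frame, its sides within 0.15 rad of the clamp's axes. With the arm back it can be gripped from above across its clamp-y sides.
- marble_tile: White marble tile, 62 x 105 x 8 mm (x, y, z), fixed on the bench on a green mat (90 x 134 x 2 mm); origin at the centre of its underside, at bench height, so its top is 8 mm above that.
- flux_jar: Bystander: cream stoneware jar, 55 mm across, 60 mm high, origin under its centre.
- gem_jar: Bystander: small screw-top gem jar, 29 mm across, 18 mm high, origin under its centre.
- lighter: Bystander: orange lighter lying flat, 24 x 76 x 16 mm, origin under its centre.

How it is judged:
By the outcome, as a careful person would: the job done as asked, in the order asked, and still so for the second after the job is handed in, with the robot touching nothing.
It also fails if it takes over 61 s, if anything falls off the work surface, if the arm or the gripper's body presses on something with over 40 N, if the wrist force passes 120 N, or if a joint passes its speed limit or range.

### The arm

A 6-joint arm with a two-finger parallel gripper is mounted at the origin on a cart in front of the work surface, level with it; the furniture and walls round the work are solid. World frame = base frame: x ahead of the robot, y to its left, z up, the work surface at z = 0. Lengths are in m, angles in rad, forces in N, time in s.
With the tool pointing down it reaches from about 0.375 to 0.975 m from the base axis. Payload 3.8 kg.
Tool frame: the origin (TCP) lies midway between the tips of the shut fingers; the grasp point (between the pads) lies 19 mm behind it; z points along the fingers, y is the direction in which the jaws open and shut (so a half turn about z gives the same grasp; the last joint's range is limited). The gripper opens to 85 mm and grips with 20 to 120 N. Pads are 22 mm wide; open, the fingers measure 114 mm over their backs; the gripper's body (76 mm by 85 mm) begins 54 mm behind the grasp point. The pads swing forward as they close: fully open they stand 13 mm farther back than shut.
Start: joints at [-1.297, 0.264, 1.604, -0, 1.274, -0.037], TCP at [0.206, -0.643, 0.231] pointing down, gripper open.
Joint ranges: [-2.63, 2.63], [-0.94, 2.18], [0.31, 2.57], [-1.31, 4.45], [0, 2.66], [-2.55, 2.55]. Speed limits (rad/s): [2.57, 2.57, 3.14, 3.14, 3.14, 3.14].

### API

Orientations are given as a rotation vector (axis times angle).
In Python, from workcell import bot gives the robot as it stands.
- The arm moves only by the shell command python3 -m inch 'ROWS' [FORCE]. ROWS is JSON, a list of rows, each an object of numbers: "dx", "dy", "dz": the shift along the tool's x, y, z in m; "ax", "ay", "az": the turn, a rotation vector about the tool's x, y, z in degrees; "fingers": the opening, from -1 (shut) to 1 (fully open). A call has 1 to 20 rows; each row is the pose to reach, as a shift and turn from the pose measured when the call began, along the tool's axes at that moment; what a row does not reach only later rows make up. A row lasts 1/8 s, in which the tool goes at most 62.5 mm and 10.7 degrees, less where a joint would pass 70% of its speed; a pose out of reach is approached as far as the arm can. A call with a gripper value outside its range is refused whole. The fingers move at their own pace and stop on an object; FORCE is the grip in N (left out, the last holds). Time passes only in rows, so rows that repeat a pose let the fingers close. It gives the time, the measured TCP pose, the force and the opening at its end, in the units of the state.
- bot.read_state(): the state, without advancing time (a new reading comes with each control period).
- bot.read_camera(name): name is "side" or "top" or "wrist"; returns (picture, depth): 400x640x3 uint8, blue, green, red; 400x640 float32, m along the optical axis (not along the pixel's ray), 0 where there is no reading.
- bot.get_calibration(name): a dict with "intrinsics" (3x3 intrinsics, pixels), "view" (4x4, takes a point from world to camera coordinates). Camera axes: x right, y down, z forward; pixel columns grow to the right and rows downward; lengths in m; the calibration is good to about 2 mm. A picture is of the moment at which its call begins: read the wrist's pose just before it. get_calibration takes no time and is no camera call; for the wrist camera it gives the pose at the moment of the call.
- bot.finish_job(): hands the job in, once; it reports no verdict.
Trained networks look in the newest picture that a camera, given by its name, has taken for a name from the list of things; names that differ only in an ending like _2 or _b are one class to them, and where a whole thing is asked for, a point or a joint stands for the part that bears it (a point fixed in the world has none). Each returns a list of dicts, best first, with "p" (0 to 1); they miss things now and then, are a little off and sometimes report something else, mostly with a low value. They report only what shows in the picture. A call takes as long as a camera call.
- bot.masks_of(camera, thing): "region" (400x640 bool, what is visible of it) and "box" ([left, top, right, bottom] in pixels, round what is visible of it).
The state is a dict: "time": time; "q": joint angles; "joint_vel": joint speeds; "joint_torque": joint torques, N m; "tool_pos": TCP position; "tcp_rot": TCP orientation; "wrist_force": force on the tool from outside, world axes, zero at the start; "torque": the same for the moment, N m; "width": opening from 0.0 (shut) to 1.0 (fully open).
Only numpy, scipy, OpenCV 4.12 (cv2) and the standard library are available. Lean on these libraries where they do the work, as an engineer would, in place of code of your own. Each camera call takes 0.05 s, during which the arm holds its last target. There are 200 camera calls.

## Working session

There is one attempt and no reset: what is moved stays moved. The work goes in short steps, Python scripts to look and compute and a shell command to move; the robot and the scene stay as the last step left them, time stands still between calls to the robot, and variables do not carry over. Pictures are saved under pics/ and viewed, about 8 in all and at most 12, crops included, and the job is handed in when it is done.

```bash
ls; mkdir -p pics; cat > h.py <<'E'
import numpy as np, cv2
from scipy.spatial.transform import Rotation as R
from workcell import bot
def cloud(cam):
    img,d=bot.read_camera(cam); c=bot.get_calibration(cam); K=np.array(c["intrinsics"]); V=np.array(c["view"])
    v,u=np.indices(d.shape); P=np.stack([(u-K[0,2])/K[0,0]*d,(v-K[1,2])/K[1,1]*d,d],-1)
    W=(P-V[:3,3])@V[:3,:3]; W[d==0]=np.nan
    return img,W,K,V
def st():
    s=bot.read_state(); print("t",round(s["time"],2),"p",np.round(s["tool_pos"],4),"r",np.round(s["tcp_rot"],3),"q",np.round(s["q"],2),"f",np.round(s["wrist_force"],1),"w",round(float(s["width"]),3)); return s
E
python3 - <<'E'
from h import *
st()
for cam in ["top","side"]:
    img,W,K,V=cloud(cam); np.savez(f"pics/{cam}0.npz",W=W,img=img,K=K,V=V); cv2.imwrite(f"pics/{cam}0.png",img)
    for t in ["clamp","guard_lip","tab_middle","clamp_arm","box_center","marble_tile","flux_jar","gem_jar","lighter"]:
        for m in bot.masks_of(cam,t)[:2]:
            r=m["region"]; p=W[r]; print(cam,t,round(m["p"],2),np.round(m["box"]),r.sum(),np.round(np.nanmedian(p,0),3),np.round(np.nanpercentile(p,2,axis=0),3),np.round(np.nanpercentile(p,98,axis=0),3))
E
```

```text
pics
t 0.0 p [ 0.2062 -0.642   0.23  ] r [-3.102 -0.486  0.   ] q [-1.3   0.26  1.61 -0.    1.27 -0.04] f [ 0.2  0.1 -0.1] w 1.001
top clamp 0.74 [350. 138. 452. 221.] 6103 [ 0.594 -0.12   0.015] [ 0.497 -0.208  0.004] [0.686 0.02  0.195]
top tab_middle 0.74 [350. 138. 448. 222.] 6168 [ 0.593 -0.119  0.015] [ 0.497 -0.208  0.003] [0.685 0.022 0.195]
top tab_middle 0.32 [248. 153. 258. 165.] 87 [0.661 0.325 0.015] [ 0.648  0.313 -0.003] [0.674 0.339 0.023]
top clamp_arm 0.74 [352. 139. 450. 219.] 6110 [ 0.594 -0.12   0.015] [ 0.498 -0.209  0.004] [0.686 0.02  0.195]
top clamp_arm 0.59 [363. 174. 417. 211.] 406 [ 0.608 -0.023  0.077] [ 0.519 -0.138  0.068] [ 0.627 -0.005  0.086]
top box_center 0.57 [361. 200. 378. 218.] 233 [ 0.519 -0.015  0.045] [ 0.501 -0.046  0.025] [0.55  0.003 0.052]
top marble_tile 0.72 [193. 191. 219. 202.] 226 [0.546 0.45  0.011] [ 0.533  0.415 -0.002] [0.56  0.486 0.018]
top marble_tile 0.69 [248. 184. 299. 229.] 1397 [0.523 0.254 0.004] [ 0.47   0.19  -0.005] [0.576 0.32  0.013]
top flux_jar 0.53 [275. 248. 299. 272.] 308 [0.368 0.206 0.044] [0.344 0.182 0.  
[... 433 characters left out ...]
219  0.006] [0.689 0.007 0.191]
side clamp_arm 0.86 [309. 248. 384. 312.] 1140 [ 0.611 -0.169  0.076] [ 0.519 -0.194  0.045] [ 0.637 -0.021  0.099]
side box_center 0.75 [301. 259. 324. 285.] 428 [ 0.516 -0.046  0.044] [ 0.498 -0.175  0.009] [0.546 0.003 0.112]
side box_center 0.48 [293. 222. 418. 352.] 12293 [ 0.607 -0.176  0.063] [ 0.502 -0.219  0.005] [0.689 0.009 0.191]
side marble_tile 0.75 [289. 218. 334. 241.] 541 [0.513 0.249 0.005] [ 0.466  0.182 -0.002] [0.577 0.318 0.008]
side flux_jar 0.64 [248. 217. 268. 240.] 396 [0.369 0.187 0.03 ] [ 0.341  0.178 -0.001] [0.392 0.222 0.055]
side lighter 0.54 [316. 195. 322. 206.] 78 [0.547 0.435 0.01 ] [ 0.534  0.41  -0.002] [0.56  0.478 0.012]
```

```bash
python3 - <<'E'
from h import *
T=np.load("pics/top0.npz"); S=np.load("pics/side0.npz")
a=cv2.resize(T["img"][125:285,180:480],None,fx=2.66,fy=2.66,interpolation=cv2.INTER_CUBIC)[:,:800]
b=cv2.resize(S["img"][190:370,280:430],None,fx=3.3,fy=3.3,interpolation=cv2.INTER_CUBIC)
cv2.imwrite("pics/a.png",a);cv2.imwrite("pics/b.png",b)
# clamp fit: foot plate edge in top view by colour
for n,D in (("top",T),("side",S)):
    W=D["W"]; img=D["img"]; hsv=cv2.cvtColor(img,cv2.COLOR_BGR2HSV)
    def rep(name,m):
        m=m&np.isfinite(W[...,2]); p=W[m]
        if len(p)<4: print(n,name,len(p));return
        r=cv2.minAreaRect(p[:,:2].astype(np.float32)); v,u=np.nonzero(m)
        print(n,name,len(p),"px",u.min(),v.min(),u.max(),v.max(),"rect",np.round(r[0],4),np.round(r[1],4),round(r[2],1),"med",np.round(np.median(p,0),3))
    H,Sa,Va=cv2.split(hsv); reg=(W[...,0]>.46)&(W[...,0]<.73)&(W[...,1]>-.26)&(W[...,1]<.06)
    z=W[...,2]
    rep("blue plate",reg&(H>95)&(H<130)&(Sa>90)&(z>.004)&(z<.02))
    rep("red",reg&((H<8)|(H>172))&(Sa>130)&(Va>80))
    rep("yellow",reg&(H>20)&(H<35)&(Sa>120)&(Va>100))
    rep("guardtop",reg&(z>.18)&(z<.21))
    rep("white",reg&(Sa<50)&(Va>150)&(z>.03)&(z<.06)&(W[...,1]>-.06))
    reg2=(abs(W[...,0]-.52)<.09)&(abs(W[...,1]-.254)<.11)
    rep("mat",reg2&(H>35)&(H<90)&(Sa>60)); rep("tile",reg2&(Sa<50)&(Va>140)&(z>.0))
E
```

```text
top blue plate 2844 px 352 155 436 222 rect [ 0.5904 -0.0956] [0.1849 0.2345] 7.2 med [ 0.579 -0.088  0.011]
top red 16 px 427 202 432 204 rect [ 0.5391 -0.1917] [0.008  0.0425] 16.9 med [ 0.535 -0.177  0.117]
top yellow 51 px 419 197 448 200 rect [ 0.5386 -0.1722] [0.0068 0.0769] 8.6 med [ 0.536 -0.162  0.194]
top guardtop 1944 px 411 139 449 200 rect [ 0.6145 -0.1633] [0.1608 0.0851] 6.6 med [ 0.613 -0.163  0.191]
top white 160 px 362 199 378 214 rect [ 0.528  -0.0228] [0.0444 0.0458] 1.6 med [ 0.522 -0.015  0.045]
top mat 537 px 249 186 300 228 rect [0.5234 0.2529] [0.1323 0.0884] 69.0 med [0.52  0.25  0.001]
top tile 1689 px 236 177 312 239 rect [0.52   0.2541] [0.2197 0.1791] 89.6 med [0.52  0.254 0.003]
side blue plate 3209 px 295 265 407 348 rect [ 0.5859 -0.1011] [0.1815 0.2381] 6.8 med [ 0.56  -0.127  0.01 ]
side red 56 px 313 276 324 283 rect [ 0.536  -0.1813] [0.0144 0.0187] 89.9 med [ 0.533 -0.185  0.116]
side yellow 54 px 315 226 321 250 rect [ 0.5352 -0.1768] [0.0051 0.078 ] 6.1 med [ 0.536 -0.178  0.193]
side guardtop 2543 px 314 221 419 254 rect [ 0.6123 -0.1663] [0.1606 0.0862] 7.1 med [ 0.611 -0.175  0.191]
side white 219 px 301 259 324 272 rect [ 0.5238 -0.0248] [0.0497 0.0512] 3.2 med [ 0.521 -0.034  0.045]
side mat 139 px 290 217 332 239 rect [0.5191 0.2486] [0.1331 0.0874] 67.8 med [0.494 0.216 0.   ]
side tile 338 px 280 212 339 239 rect [0.5062 0.285 ] [0.1858 0.1274] 63.7 med [0.515 0.255 0.006]
```

View pics/a.png

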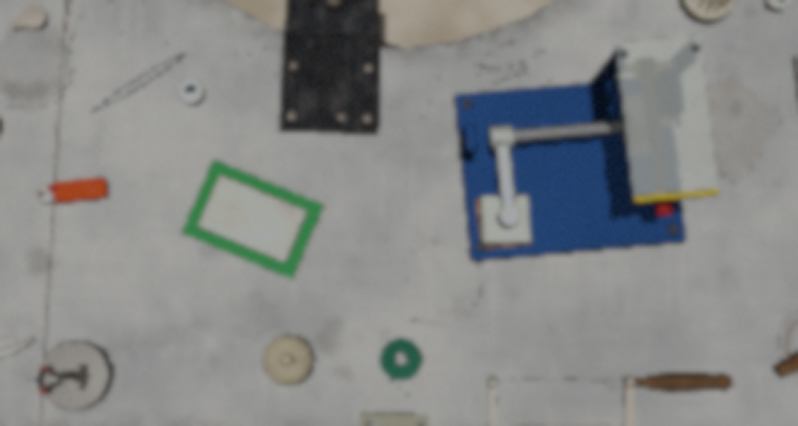

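View pics/b.png

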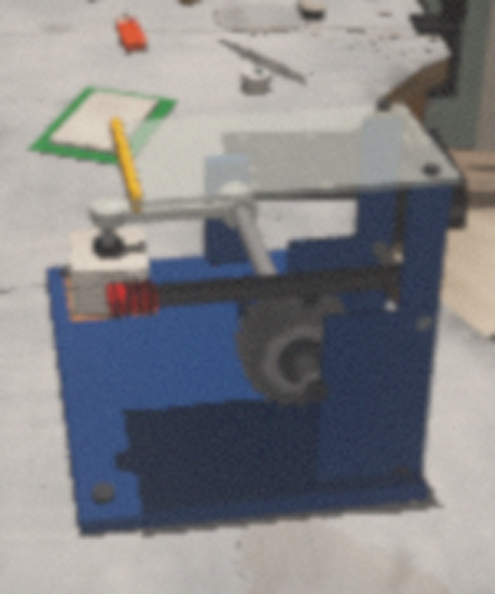

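```bash
cat >> h.py <<'E'
O=np.array([.5557,-.1068,0]); YAW=np.deg2rad(6.8)
Rc=R.from_euler("z",YAW).as_matrix()
def c2w(p): return O+Rc@np.asarray(p)/1000
def w2c(p): return (Rc.T@(np.asarray(p).T-O[:,None])).T*1000
def Rt(lean,yaw=YAW):  # lean deg back to -x
    return R.from_euler("z",yaw).as_matrix()@R.from_euler("y",-np.deg2rad(lean)).as_matrix()@np.diag([1,-1,-1.])
def go(p,Rg,s=None):
    s=s or bot.read_state(); Rn=R.from_rotvec(s["tcp_rot"]).as_matrix()
    d=Rn.T@(np.asarray(p)-s["tool_pos"]); a=np.rad2deg(R.from_matrix(Rn.T@Rg).as_rotvec())
    print("d mm",np.round(d*1000,1),"a deg",np.round(a,1)); return d,a
E
python3 - <<'E'
from h import *
st(); g=c2w([-18,-65,103]); Rg=Rt(45); print(g, Rg[:,2])
go(g-.085*Rg[:,2],Rg)
go(np.array([.40,-.42,.24]),Rg)
c=bot.get_calibration("wrist"); V=np.array(c["view"]); C=-V[:3,:3].T@V[:3,3]; s=bot.read_state(); Rn=R.from_rotvec(s["tcp_rot"]).as_matrix()
print("cam in tool",Rn.T@(C-s["tool_pos"]), Rn.T@V[2,:3])
E
```

```text
t 1.0 p [ 0.2064 -0.6426  0.2313] r [-3.104 -0.486  0.   ] q [-1.3   0.26  1.6  -0.    1.27 -0.04] f [-0.2 -0.1 -0.6] w 0.995
[ 0.54552288 -0.17347403  0.103     ] [ 0.70213264  0.08372425 -0.70710678]
d mm [ 407.3 -354.5   68.2] a deg [-4.3 44.9 10.4]
d mm [ 252.4 -152.8   -8.7] a deg [-4.3 44.9 10.4]
cam in tool [ 0.07588632  0.00022036 -0.14240999] [-2.94755548e-01  6.74106916e-04  9.55572453e-01]
```

```bash
python3 -m inch '[{"dx":0.05,"dy":-0.045,"dz":0.008,"ax":-0.5,"ay":6,"az":1.5},{"dx":0.1,"dy":-0.088,"dz":0.017,"ax":-1,"ay":11,"az":2.6},{"dx":0.15,"dy":-0.13,"dz":0.025,"ax":-1.6,"ay":17,"az":4},{"dx":0.2,"dy":-0.175,"dz":0.034,"ax":-2.1,"ay":22,"az":5.2},{"dx":0.25,"dy":-0.218,"dz":0.042,"ax":-2.6,"ay":28,"az":6.5},{"dx":0.3,"dy":-0.26,"dz":0.05,"ax":-3.2,"ay":33,"az":7.8},{"dx":0.35,"dy":-0.305,"dz":0.059,"ax":-3.7,"ay":39,"az":9,"fingers":0.2},{"dx":0.407,"dy":-0.354,"dz":0.068,"ax":-4.3,"ay":44.9,"az":10.4,"fingers":0.2},{"dx":0.407,"dy":-0.354,"dz":0.068,"ax":-4.3,"ay":44.9,"az":10.4,"fingers":0.2},{"dx":0.407,"dy":-0.354,"dz":0.068,"ax":-4.3,"ay":44.9,"az":10.4,"fingers":0.2},{"dx":0.407,"dy":-0.354,"dz":0.068,"ax":-4.3,"ay":44.9,"az":10.4,"fingers":0.2}]' 30
python3 - <<'E'
from h import *
st(); g=c2w([-18,-65,103]); Rg=Rt(45); go(g-.085*Rg[:,2],Rg)
img,W,K,V=cloud("wrist"); cv2.imwrite("pics/w1.png",img)
H,Sa,Va=cv2.split(cv2.cvtColor(img,cv2.COLOR_BGR2HSV))
m=((H<8)|(H>172))&(Sa>130)&(Va>60)&np.isfinite(W[...,0])
p=w2c(W[m]); k=np.linalg.norm(p-[-25,-65,113],axis=1)<40; p=p[k]; print(k.sum())
if k.sum(): print(np.round(np.percentile(p,[2,50,98],axis=0),1))
E
```

```text
t 1.0 p [ 0.2064 -0.6426  0.2313] r [-3.104 -0.486  0.   ] q [-1.3   0.26  1.6  -0.    1.27 -0.04] f [-0.2 -0.1 -0.6] w 0.995
d mm [ 407.3 -354.5   68.2] a deg [-4.3 44.9 10.4]
0invalid input at $[0]: expected keys dx, dy, dz, ax, ay, az, fingers
```

View pics/w1.png

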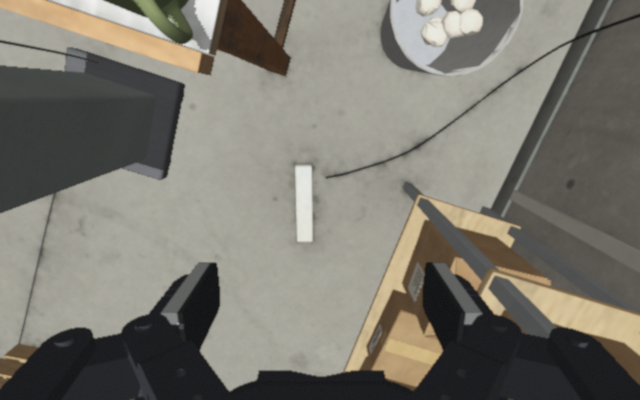

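All seven keys are needed, so nothing moved. The view only shows the floor and shelving beneath the start pose.

```bash
python3 -m inch '[{"dx":0.05,"dy":-0.045,"dz":0.008,"ax":-0.5,"ay":6,"az":1.5,"fingers":1},{"dx":0.1,"dy":-0.088,"dz":0.017,"ax":-1,"ay":11,"az":2.6,"fingers":1},{"dx":0.15,"dy":-0.13,"dz":0.025,"ax":-1.6,"ay":17,"az":4,"fingers":1},{"dx":0.2,"dy":-0.175,"dz":0.034,"ax":-2.1,"ay":22,"az":5.2,"fingers":1},{"dx":0.25,"dy":-0.218,"dz":0.042,"ax":-2.6,"ay":28,"az":6.5,"fingers":1},{"dx":0.3,"dy":-0.26,"dz":0.05,"ax":-3.2,"ay":33,"az":7.8,"fingers":0.2},{"dx":0.35,"dy":-0.305,"dz":0.059,"ax":-3.7,"ay":39,"az":9,"fingers":0.2},{"dx":0.407,"dy":-0.354,"dz":0.068,"ax":-4.3,"ay":44.9,"az":10.4,"fingers":0.2},{"dx":0.407,"dy":-0.354,"dz":0.068,"ax":-4.3,"ay":44.9,"az":10.4,"fingers":0.2},{"dx":0.407,"dy":-0.354,"dz":0.068,"ax":-4.3,"ay":44.9,"az":10.4,"fingers":0.2},{"dx":0.407,"dy":-0.354,"dz":0.068,"ax":-4.3,"ay":44.9,"az":10.4,"fingers":0.2}]' 30
python3 - <<'E'
from h import *
st(); g=c2w([-18,-65,103]); Rg=Rt(45); go(g-.085*Rg[:,2],Rg)
img,W,K,V=cloud("wrist"); cv2.imwrite("pics/w2.png",img)
H,Sa,Va=cv2.split(cv2.cvtColor(img,cv2.COLOR_BGR2HSV))
m=((H<8)|(H>172))&(Sa>130)&(Va>60)&np.isfinite(W[...,0])
p=w2c(W[m]); k=np.linalg.norm(p-[-25,-65,113],axis=1)<40; p=p[k]; print(k.sum())
if k.sum(): print(np.round(np.percentile(p,[2,50,98],axis=0),1))
m=(H>20)&(H<35)&(Sa>120)&(Va>100)&np.isfinite(W[...,0])
print("lip",m.sum()); 
if m.sum(): print(np.round(np.percentile(w2c(W[m]),[2,50,98],axis=0),1))
E
```

```text
time: 2.42
tool_pos: [0.4861, -0.1816, 0.1641]
tcp_rot: [-2.856, -0.172, -1.185]
wrist_force: [-0.0, -1.2, -1.2]
width: 0.6
t 2.42 p [ 0.4861 -0.1816  0.1641] r [-2.856 -0.172 -1.185] q [-0.79 -0.27  2.47  1.06  0.7  -0.11] f [-0.  -1.2 -1.2] w 0.6
d mm [-0.8 -1.1  0.6] a deg [ 0.  -0.1  0.1]
803
[[-37.3 -77.1 112. ]
 [-28.5 -69.6 118.7]
 [-13.1 -62.5 120. ]]
lip 3617
[[ -29.8 -103.9  186.1]
 [ -28.7  -65.1  193.5]
 [ -24.6  -26.2  195.8]]
```

View pics/w2.png

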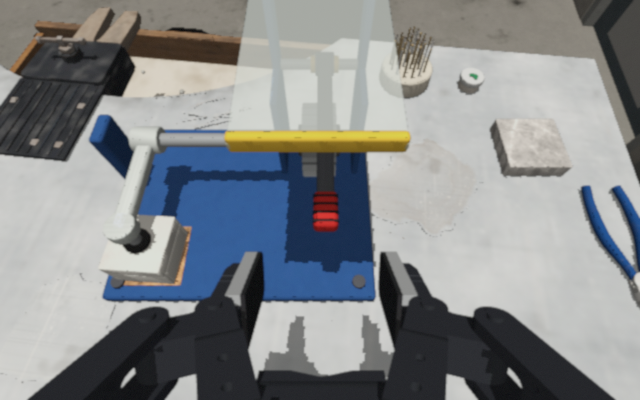

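The wrist view shows the red tab at px (325,210), between the open jaws. The lip is at row 140, exactly where the fitted clamp frame puts it. The tab sits at clamp y ≈ -69.7.

```bash
python3 -m inch '[{"dx":-0.001,"dy":0.0036,"dz":0.03,"ax":0,"ay":0,"az":0,"fingers":0.2},{"dx":-0.001,"dy":0.0036,"dz":0.06,"ax":0,"ay":0,"az":0,"fingers":0.2},{"dx":-0.001,"dy":0.0036,"dz":0.0855,"ax":0,"ay":0,"az":0,"fingers":0.0},{"dx":-0.001,"dy":0.0036,"dz":0.0855,"ax":0,"ay":0,"az":0,"fingers":-0.3},{"dx":-0.001,"dy":0.0036,"dz":0.0855,"ax":0,"ay":0,"az":0,"fingers":-0.5},{"dx":-0.001,"dy":0.0036,"dz":0.0855,"ax":0,"ay":0,"az":0,"fingers":-1},{"dx":-0.001,"dy":0.0036,"dz":0.0855,"ax":0,"ay":0,"az":0,"fingers":-1},{"dx":-0.001,"dy":0.0036,"dz":0.0855,"ax":0,"ay":0,"az":0,"fingers":-1}]' 45
python3 - <<'E'
from h import *
s=st(); print(np.round(w2c(np.array([s["tool_pos"]])),1), s["width"]*85)
for l in (5,10,15,20):
    th=l/145; print(l,end=" "); 
    p=s["tool_pos"]+Rc@np.array([.145*(1-np.cos(th)),0,l/1000]); go(p,R.from_matrix(Rc@R.from_euler("y",th).as_matrix()@Rc.T).as_matrix()@R.from_rotvec(s["tcp_rot"]).as_matrix(),s)
E
```

```text
time: 3.48
tool_pos: [0.5453, -0.1793, 0.1031]
tcp_rot: [-2.858, -0.17, -1.186]
wrist_force: [-5.9, 0.1, 0.3]
width: 0.177
t 3.48 p [ 0.5453 -0.1793  0.1031] r [-2.858 -0.17  -1.186] q [-0.67 -0.04  2.43  1.34  0.54 -0.35] f [-5.9  0.1  0.3] w 0.177
[[-18.9 -70.7 103.1]] 15.039690227097264
5 d mm [ 3.6  0.  -3.5] a deg [ 0. -2. -0.]
10 d mm [ 7.3  0.  -6.8] a deg [ 0. -4. -0.]
15 d mm [ 11.2   0.  -10. ] a deg [ 0.  -5.9 -0. ]
20 d mm [ 15.1   0.  -13.2] a deg [ 0.  -7.9 -0. ]
```

```bash
python3 -m inch '[{"dx":0.0036,"dy":0,"dz":-0.0035,"ax":0,"ay":0,"az":0,"fingers":-1},{"dx":0.0072,"dy":0,"dz":-0.0068,"ax":0,"ay":0,"az":0,"fingers":-1},{"dx":0.011,"dy":0,"dz":-0.0101,"ax":0,"ay":0,"az":0,"fingers":-1},{"dx":0.0135,"dy":0,"dz":-0.012,"ax":0,"ay":0,"az":0,"fingers":-1},{"dx":0.0158,"dy":0,"dz":-0.0138,"ax":0,"ay":0,"az":0,"fingers":-1},{"dx":0.0158,"dy":0,"dz":-0.0138,"ax":0,"ay":0,"az":0,"fingers":-1},{"dx":0.0158,"dy":0,"dz":-0.0138,"ax":0,"ay":0,"az":0,"fingers":-1},{"dx":0.0158,"dy":0,"dz":-0.0138,"ax":0,"ay":0,"az":0,"fingers":-1},{"dx":0.0158,"dy":0,"dz":-0.0138,"ax":0,"ay":0,"az":0,"fingers":-1},{"dx":0.0158,"dy":0,"dz":-0.0138,"ax":0,"ay":0,"az":0,"fingers":-1},{"dx":0.0158,"dy":0,"dz":-0.0138,"ax":0,"ay":0,"az":0,"fingers":-1},{"dx":0.0158,"dy":0,"dz":-0.0138,"ax":0,"ay":0,"az":0,"fingers":-1}]' 45
python3 - <<'E'
from h import *
s=st(); print(np.round(w2c(np.array([s["tool_pos"]])),1))
t,WT,_,_=cloud("top"); sd,WS,_,_=cloud("side")
a=cv2.resize(t[125:230,340:470],(495,400),interpolation=cv2.INTER_CUBIC); b=cv2.resize(sd[200:360,280:430],(375,400),interpolation=cv2.INTER_CUBIC)
cv2.imwrite("pics/c.png",np.hstack([a[:,:425],b]))
for n,W in(("top",WT),("side",WS)):
    c=w2c(W.reshape(-1,3)); k=(abs(c[:,1]-85)<14)&(c[:,2]>66)&(c[:,0]>-80)&(c[:,0]<160)&(c[:,2]<250); print(n,k.sum(),np.round(np.percentile(c[k],[2,50,98],axis=0)) if k.sum() else "")
E
```

```text
time: 4.97
tool_pos: [0.5467, -0.1783, 0.1237]
tcp_rot: [-2.857, -0.171, -1.184]
wrist_force: [8.2, 2.4, -7.8]
width: 0.172
t 4.97 p [ 0.5467 -0.1783  0.1237] r [-2.857 -0.171 -1.184] q [-0.67 -0.08  2.42  1.25  0.56 -0.25] f [ 8.2  2.4 -7.8] w 0.172
[[-17.4 -69.9 123.7]]
top 242 [[-22.  75.  74.]
 [ 24.  88. 106.]
 [ 75.  98. 135.]]
side 90 [[-26.  72.  67.]
 [ 52.  76.  79.]
 [ 74.  92. 135.]]
```

View pics/c.png

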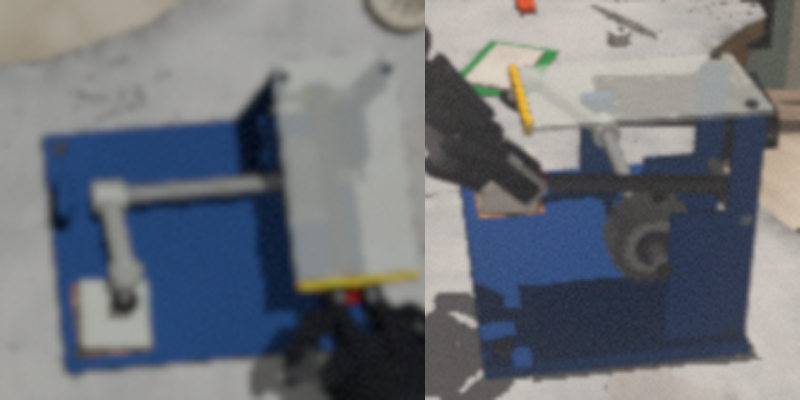

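The view shows the arm lifting off the box and swinging back, with the tab held by the gripper. I'll keep holding.

```bash
for i in 1 2; do python3 -m inch '[{"dx":0,"dy":0,"dz":0,"ax":0,"ay":0,"az":0,"fingers":-1},{"dx":0,"dy":0,"dz":0,"ax":0,"ay":0,"az":0,"fingers":-1},{"dx":0,"dy":0,"dz":0,"ax":0,"ay":0,"az":0,"fingers":-1},{"dx":0,"dy":0,"dz":0,"ax":0,"ay":0,"az":0,"fingers":-1},{"dx":0,"dy":0,"dz":0,"ax":0,"ay":0,"az":0,"fingers":-1},{"dx":0,"dy":0,"dz":0,"ax":0,"ay":0,"az":0,"fingers":-1},{"dx":0,"dy":0,"dz":0,"ax":0,"ay":0,"az":0,"fingers":-1},{"dx":0,"dy":0,"dz":0,"ax":0,"ay":0,"az":0,"fingers":-1},{"dx":0,"dy":0,"dz":0,"ax":0,"ay":0,"az":0,"fingers":-1},{"dx":0,"dy":0,"dz":0,"ax":0,"ay":0,"az":0,"fingers":-1},{"dx":0,"dy":0,"dz":0,"ax":0,"ay":0,"az":0,"fingers":-1},{"dx":0,"dy":0,"dz":0,"ax":0,"ay":0,"az":0,"fingers":-1},{"dx":0,"dy":0,"dz":0,"ax":0,"ay":0,"az":0,"fingers":-1},{"dx":0,"dy":0,"dz":0,"ax":0,"ay":0,"az":0,"fingers":-1},{"dx":0,"dy":0,"dz":0,"ax":0,"ay":0,"az":0,"fingers":-1},{"dx":0,"dy":0,"dz":0,"ax":0,"ay":0,"az":0,"fingers":-1},{"dx":0,"dy":0,"dz":0,"ax":0,"ay":0,"az":0,"fingers":-1},{"dx":0,"dy":0,"dz":0,"ax":0,"ay":0,"az":0,"fingers":-1}]' 45; cat > arm.py <<'E'
from h import *
for n in ("top","side"):
    img,W,_,_=cloud(n); c=w2c(W.reshape(-1,3)); k=(abs(c[:,1]-85)<14)&(c[:,2]>66)&(c[:,0]>-80)&(c[:,0]<180)&(c[:,2]<250); q=c[k]; i=q[:,2]>np.percentile(q[:,2],90) 
    print(n,k.sum(),np.round(np.percentile(q,[2,50,98],axis=0)).tolist(),"end",np.round(np.median(q[i],0),1))
E
python3 arm.py; done
```

```text
time: 7.32
tool_pos: [0.5466, -0.1781, 0.1234]
tcp_rot: [-2.857, -0.171, -1.183]
wrist_force: [6.1, 1.5, -6.9]
width: 0.17
top 140 [[42.0, 76.0, 73.0], [65.0, 90.0, 158.0], [77.0, 98.0, 170.0]] end [ 57.2  86.3 169.3]
side 209 [[41.0, 72.0, 68.0], [64.0, 78.0, 154.0], [75.0, 92.0, 167.0]] end [ 66.2  82.1 166.2]
time: 9.68
tool_pos: [0.5466, -0.1781, 0.1233]
tcp_rot: [-2.857, -0.171, -1.183]
wrist_force: [5.4, 0.8, -7.6]
width: 0.172
top 189 [[55.0, 75.0, 73.0], [71.0, 88.0, 152.0], [100.0, 98.0, 171.0]] end [ 71.7  88.4 167.9]
side 216 [[53.0, 72.0, 70.0], [76.0, 79.0, 154.0], [98.0, 93.0, 168.0]] end [ 67.7  82.1 166.4]
```

```bash
python3 -m inch '[{"dx":0,"dy":0,"dz":0,"ax":0,"ay":0,"az":0,"fingers":-1},{"dx":0,"dy":0,"dz":0,"ax":0,"ay":0,"az":0,"fingers":-1},{"dx":0,"dy":0,"dz":0,"ax":0,"ay":0,"az":0,"fingers":-1},{"dx":0,"dy":0,"dz":0,"ax":0,"ay":0,"az":0,"fingers":-1},{"dx":0,"dy":0,"dz":0,"ax":0,"ay":0,"az":0,"fingers":-1},{"dx":0,"dy":0,"dz":0,"ax":0,"ay":0,"az":0,"fingers":-1},{"dx":0,"dy":0,"dz":0,"ax":0,"ay":0,"az":0,"fingers":-1},{"dx":0,"dy":0,"dz":0,"ax":0,"ay":0,"az":0,"fingers":-1}]' 45;python3 arm.py; python3 -m inch '[{"dx":0,"dy":0,"dz":0,"ax":0,"ay":0,"az":0,"fingers":-1},{"dx":0,"dy":0,"dz":0,"ax":0,"ay":0,"az":0,"fingers":-1},{"dx":0,"dy":0,"dz":0,"ax":0,"ay":0,"az":0,"fingers":-1},{"dx":0,"dy":0,"dz":0,"ax":0,"ay":0,"az":0,"fingers":-1},{"dx":0,"dy":0,"dz":0,"ax":0,"ay":0,"az":0,"fingers":-1},{"dx":0,"dy":0,"dz":0,"ax":0,"ay":0,"az":0,"fingers":-1},{"dx":0,"dy":0,"dz":0,"ax":0,"ay":0,"az":0,"fingers":-1},{"dx":0,"dy":0,"dz":0,"ax":0,"ay":0,"az":0,"fingers":-1}]' 45;python3 arm.py
```

```text
time: 10.78
tool_pos: [0.5466, -0.1781, 0.1233]
tcp_rot: [-2.857, -0.17, -1.183]
wrist_force: [5.4, -0.2, -7.1]
width: 0.174
top 191 [[56.0, 75.0, 75.0], [71.0, 88.0, 150.0], [101.0, 98.0, 170.0]] end [ 73.3  87.  167.2]
side 217 [[53.0, 72.0, 68.0], [76.0, 79.0, 154.0], [98.0, 93.0, 168.0]] end [ 68.   82.  166.4]
time: 11.88
tool_pos: [0.5466, -0.178, 0.1232]
tcp_rot: [-2.857, -0.17, -1.183]
wrist_force: [5.0, 0.4, -7.2]
width: 0.177
top 193 [[56.0, 75.0, 71.0], [71.0, 88.0, 148.0], [100.0, 99.0, 172.0]] end [ 71.2  88.  167.9]
side 215 [[53.0, 72.0, 70.0], [77.0, 79.0, 154.0], [98.0, 93.0, 169.0]] end [ 67.4  80.8 166.8]
```

The arm was unchanged over 2 s, so it is at its stop. Next I ease the pawl down.

```bash
python3 -m inch '[{"dx":-0.002,"dy":0,"dz":0.0016,"ax":0,"ay":0,"az":0,"fingers":-1},{"dx":-0.004,"dy":0,"dz":0.0033,"ax":0,"ay":0,"az":0,"fingers":-1},{"dx":-0.006,"dy":0,"dz":0.005,"ax":0,"ay":0,"az":0,"fingers":-1},{"dx":-0.008,"dy":0,"dz":0.0068,"ax":0,"ay":0,"az":0,"fingers":-1},{"dx":-0.01,"dy":0,"dz":0.0085,"ax":0,"ay":0,"az":0,"fingers":-1},{"dx":-0.012,"dy":0,"dz":0.0103,"ax":0,"ay":0,"az":0,"fingers":-1},{"dx":-0.0135,"dy":0,"dz":0.0116,"ax":0,"ay":0,"az":0,"fingers":-1},{"dx":-0.0135,"dy":0,"dz":0.0116,"ax":0,"ay":0,"az":0,"fingers":-1}]' 45;python3 -m inch '[{"dx":-0.0006,"dy":0,"dz":0.0006,"ax":0,"ay":0,"az":0,"fingers":-1},{"dx":-0.0012,"dy":0,"dz":0.0012,"ax":0,"ay":0,"az":0,"fingers":-1},{"dx":-0.0012,"dy":0,"dz":0.0012,"ax":0,"ay":0,"az":0,"fingers":-1}]' 45; python3 -c "
from h import *
s=st(); print(w2c(np.array([s['tool_pos']])))"
```

```text
time: 12.98
tool_pos: [0.5449, -0.1785, 0.1055]
tcp_rot: [-2.858, -0.17, -1.183]
wrist_force: [-8.3, -1.1, 3.2]
width: 0.174
time: 13.35
tool_pos: [0.5449, -0.1787, 0.1044]
tcp_rot: [-2.857, -0.171, -1.185]
wrist_force: [-10.2, -0.7, 4.6]
width: 0.176
t 13.35 p [ 0.5449 -0.1787  0.1044] r [-2.857 -0.171 -1.185] q [-0.67 -0.04  2.43  1.33  0.54 -0.35] f [-10.2  -0.7   4.6] w 0.176
[[-19.19209353 -70.10234679 104.44613794]]
```

```bash
python3 -m inch '[{"dx":-0.0005,"dy":0,"dz":0.0005,"ax":0,"ay":0,"az":0,"fingers":-1},{"dx":-0.001,"dy":0,"dz":0.001,"ax":0,"ay":0,"az":0,"fingers":-1},{"dx":-0.001,"dy":0,"dz":0.001,"ax":0,"ay":0,"az":0,"fingers":-1}]' 45; python3 -m inch '[{"dx":0,"dy":0,"dz":0,"ax":0,"ay":0,"az":0,"fingers":-0.5},{"dx":0,"dy":0,"dz":0,"ax":0,"ay":0,"az":0,"fingers":0},{"dx":0,"dy":0,"dz":0,"ax":0,"ay":0,"az":0,"fingers":0.2},{"dx":0,"dy":0,"dz":0,"ax":0,"ay":0,"az":0,"fingers":0.2},{"dx":0,"dy":0,"dz":-0.03,"ax":0,"ay":0,"az":0,"fingers":0.2},{"dx":0,"dy":0,"dz":-0.08,"ax":0,"ay":0,"az":0,"fingers":0.2},{"dx":0,"dy":0,"dz":-0.085,"ax":0,"ay":0,"az":0,"fingers":0.2},{"dx":0,"dy":0,"dz":-0.085,"ax":0,"ay":0,"az":0,"fingers":0.2}]' 45
python3 - <<'E'
from h import *
st(); img,W,K,V=cloud("wrist"); cv2.imwrite("pics/w3.png",img)
H,Sa,Va=cv2.split(cv2.cvtColor(img,cv2.COLOR_BGR2HSV))
C=w2c(W.reshape(-1,3)).reshape(W.shape)
m=((H<8)|(H>172))&(Sa>130)&(Va>60)&(np.linalg.norm(C-[-25,-65,113],axis=-1)<40)
print("tab",m.sum(),np.round(np.percentile(C[m],[2,50,98],axis=0),1))
def box(C,img,n):
    m=(C[...,2]>41)&(C[...,2]<52)&(abs(C[...,0]+20)<45)&(abs(C[...,1]-85)<45)
    m=cv2.morphologyEx(m.astype(np.uint8),cv2.MORPH_OPEN,np.ones((3,3)))>0
    p=C[m]; r=cv2.minAreaRect(p[:,:2].astype(np.float32)); print(n,m.sum(),"box c-frame",np.round(r[0],1),np.round(r[1],1),round(r[2],1),"z",np.round(np.median(p[:,2]),1))
box(C,img,"wrist")
for n in("top","side"):
    im,W,_,_=cloud(n); box(w2c(W.reshape(-1,3)).reshape(W.shape),im,n)
    if n=="top":
        z=W[...,2];H,Sa,Va=cv2.split(cv2.cvtColor(im,cv2.COLOR_BGR2HSV))
        m=(abs(W[...,0]-.52)<.09)&(abs(W[...,1]-.254)<.11)&(H>35)&(H<90)&(Sa>60); r=cv2.minAreaRect(W[m][:,:2].astype(np.float32)); print("mat",r)
E
```

```text
time: 13.72
tool_pos: [0.545, -0.1788, 0.1038]
tcp_rot: [-2.857, -0.171, -1.187]
wrist_force: [-11.4, 0.0, 6.5]
width: 0.171
time: 14.72
tool_pos: [0.4853, -0.1862, 0.1642]
tcp_rot: [-2.857, -0.171, -1.189]
wrist_force: [0.3, -0.5, 0.0]
width: 0.602
t 14.72 p [ 0.4853 -0.1862  0.1642] r [-2.857 -0.171 -1.189] q [-0.81 -0.27  2.47  1.06  0.7  -0.12] f [ 0.3 -0.5  0. ] w 0.602
tab 792 [[-37.2 -76.6 109.9]
 [-28.5 -69.  117.5]
 [-12.7 -61.9 119. ]]
wrist 3559 box c-frame [-20.3  87.5] [50.9 50.2] 86.2 z 45.6
top 175 box c-frame [-19.  88.] [49.4 46.9] 85.0 z 46.1
mat ((0.5232594609260559, 0.25292766094207764), (0.1319068819284439, 0.08845257759094238), 69.16534423828125)
side 316 box c-frame [-21.9  86.1] [52.6 49.5] 86.1 z 44.9
```

View pics/w3.png

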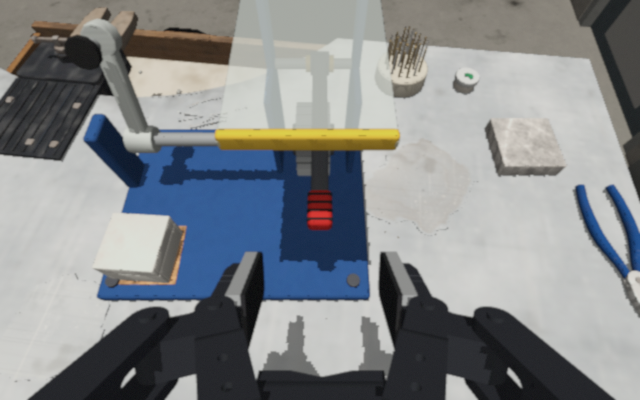

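The picture shows the clamp arm leaning back at upper left, clear of the box, and the tab down at (320,215) at its original height. The box stands at (140,248). Next the tool goes upright and half-turns, so the camera stays clear of the arm.

```bash
python3 - <<'E'
from h import *
s=st(); b=c2w([-20.3,87.5,0]); print("box",b)
y3=np.deg2rad(3.0)
go(c2w([-60,60,190]),Rt(0,y3),s)
E
```

```text
t 14.88 p [ 0.4851 -0.1852  0.1625] r [-2.856 -0.171 -1.184] q [-0.8  -0.26  2.47  1.06  0.7  -0.12] f [ 0.1 -0.1 -0.1] w 0.599
box [ 0.52518245 -0.02231912  0.        ]
d mm [  33.2 -129.5   -5.7] a deg [ -1.5 -45.    3.6]
```

```bash
python3 -m inch '[{"dx":0.005,"dy":-0.025,"dz":-0.01,"ax":-0.2,"ay":-8,"az":0.6,"fingers":0.2},{"dx":0.012,"dy":-0.055,"dz":-0.01,"ax":-0.5,"ay":-17,"az":1.3,"fingers":0.4},{"dx":0.02,"dy":-0.085,"dz":-0.008,"ax":-0.9,"ay":-26,"az":2,"fingers":0.6},{"dx":0.027,"dy":-0.11,"dz":-0.006,"ax":-1.2,"ay":-35,"az":2.8,"fingers":1},{"dx":0.033,"dy":-0.13,"dz":-0.006,"ax":-1.5,"ay":-45,"az":3.6,"fingers":1},{"dx":0.033,"dy":-0.13,"dz":-0.006,"ax":-1.5,"ay":-45,"az":3.6,"fingers":1},{"dx":0.033,"dy":-0.13,"dz":-0.006,"ax":-1.5,"ay":-45,"az":3.6,"fingers":1},{"dx":0.033,"dy":-0.13,"dz":-0.006,"ax":-1.5,"ay":-45,"az":3.6,"fingers":1}]'
python3 - <<'E'
from h import *
s=st(); b=c2w([-20.3,87.5,0])+[0,0,.15]
go(b,Rt(0,np.deg2rad(3)),s); go(b,Rt(0,np.deg2rad(183)),s)
E
```

```text
time: 15.88
tool_pos: [0.4876, -0.0532, 0.1881]
tcp_rot: [-3.139, -0.085, 0.003]
wrist_force: [-0.6, 0.2, -0.0]
width: 1.004
t 15.88 p [ 0.4876 -0.0532  0.1881] r [-3.139e+00 -8.500e-02  3.000e-03] q [-0.16 -0.05  2.04  0.    1.16  1.36] f [-0.6  0.2 -0. ] w 1.004
d mm [ 39.3 -28.8  38.1] a deg [-0.1  0.1  0.1]
d mm [ 39.3 -28.8  38.1] a deg [-1.000e-01 -1.000e-01 -1.799e+02]
```

```bash
python3 -m inch '[{"dx":0.002,"dy":-0.002,"dz":0,"ax":0,"ay":0,"az":-10,"fingers":1},{"dx":0.005,"dy":-0.004,"dz":0,"ax":0,"ay":0,"az":-20,"fingers":1},{"dx":0.008,"dy":-0.006,"dz":0,"ax":0,"ay":0,"az":-30,"fingers":1},{"dx":0.01,"dy":-0.008,"dz":0,"ax":0,"ay":0,"az":-40,"fingers":1},{"dx":0.012,"dy":-0.01,"dz":0,"ax":0,"ay":0,"az":-50,"fingers":1},{"dx":0.015,"dy":-0.012,"dz":0,"ax":0,"ay":0,"az":-60,"fingers":1},{"dx":0.018,"dy":-0.014,"dz":0,"ax":0,"ay":0,"az":-70,"fingers":1},{"dx":0.02,"dy":-0.016,"dz":0,"ax":0,"ay":0,"az":-80,"fingers":1},{"dx":0.022,"dy":-0.018,"dz":0,"ax":0,"ay":0,"az":-90,"fingers":1},{"dx":0.025,"dy":-0.02,"dz":0,"ax":0,"ay":0,"az":-100,"fingers":1},{"dx":0.028,"dy":-0.022,"dz":0,"ax":0,"ay":0,"az":-110,"fingers":1},{"dx":0.03,"dy":-0.024,"dz":0.005,"ax":0,"ay":0,"az":-120,"fingers":1},{"dx":0.033,"dy":-0.026,"dz":0.01,"ax":0,"ay":0,"az":-130,"fingers":1},{"dx":0.036,"dy":-0.027,"dz":0.015,"ax":0,"ay":0,"az":-140,"fingers":1},{"dx":0.039,"dy":-0.029,"dz":0.02,"ax":0,"ay":0,"az":-150,"fingers":1},{"dx":0.039,"dy":-0.029,"dz":0.025,"ax":0,"ay":0,"az":-160,"fingers":1},{"dx":0.039,"dy":-0.029,"dz":0.03,"ax":0,"ay":0,"az":-170,"fingers":1},{"dx":0.039,"dy":-0.029,"dz":0.038,"ax":0,"ay":0,"az":-179.5,"fingers":1},{"dx":0.039,"dy":-0.029,"dz":0.038,"ax":0,"ay":0,"az":-179.5,"fingers":1},{"dx":0.039,"dy":-0.029,"dz":0.038,"ax":0,"ay":0,"az":-179.5,"fingers":1}]'
cat > look.py <<'E'
from h import *
import sys
s=st(); img,W,K,V=cloud("wrist"); cv2.imwrite("pics/%s.png"%sys.argv[1],img)
C=w2c(W.reshape(-1,3)).reshape(W.shape)
m=(C[...,2]>42)&(C[...,2]<50)&(abs(C[...,0]+20)<42)&(abs(C[...,1]-87)<42)
m=cv2.morphologyEx(m.astype(np.uint8),cv2.MORPH_OPEN,np.ones((5,5)))>0
r=cv2.minAreaRect(C[m][:,:2].astype(np.float32)); print("box c-frame",np.round(r[0],1),np.round(r[1],1),round(r[2],1),"z",np.median(C[m][:,2]),"world",c2w([*r[0],0]))
go(c2w([*r[0],16]),Rt(0,np.deg2rad(183)),s)
E
python3 look.py w4
```

```text
time: 18.38
tool_pos: [0.5242, -0.0227, 0.1503]
tcp_rot: [0.065, -3.14, -0.002]
wrist_force: [0.4, 0.2, 0.4]
width: 0.998
t 18.38 p [ 0.5242 -0.0227  0.1503] r [ 6.50e-02 -3.14e+00 -2.00e-03] q [-0.09  0.05  2.01  0.    1.09 -1.7 ] f [0.4 0.2 0.4] w 0.998
box c-frame [-19.9  86.4] [50.2 50.1] 86.1 z 46.41356397613706 world [ 0.52573331 -0.02336211  0.        ]
d mm [ -1.7  -1.  134.3] a deg [ 0.1 -0.  -0.6]
```

View pics/w4.png

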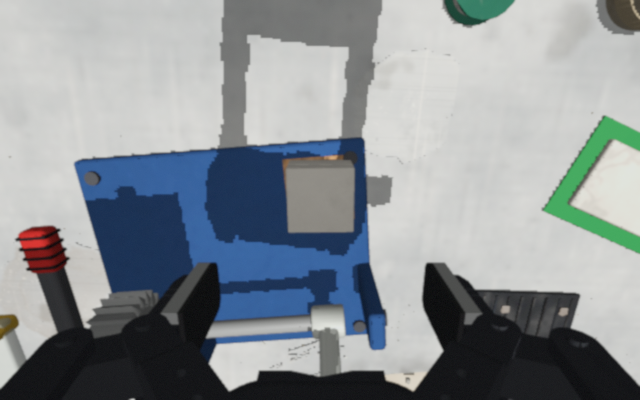

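The box is at (320,195), square to the jaws and centred between them. I descend and grip.

```bash
python3 -m inch '[{"dx":-0.0017,"dy":-0.001,"dz":0.03,"ax":0,"ay":0,"az":-0.6,"fingers":1},{"dx":-0.0017,"dy":-0.001,"dz":0.07,"ax":0,"ay":0,"az":-0.6,"fingers":1},{"dx":-0.0017,"dy":-0.001,"dz":0.1,"ax":0,"ay":0,"az":-0.6,"fingers":1},{"dx":-0.0017,"dy":-0.001,"dz":0.12,"ax":0,"ay":0,"az":-0.6,"fingers":1},{"dx":-0.0017,"dy":-0.001,"dz":0.134,"ax":0,"ay":0,"az":-0.6,"fingers":1},{"dx":-0.0017,"dy":-0.001,"dz":0.134,"ax":0,"ay":0,"az":-0.6,"fingers":1},{"dx":-0.0017,"dy":-0.001,"dz":0.134,"ax":0,"ay":0,"az":-0.6,"fingers":0.4}]' 25
python3 -m inch '[{"dx":0,"dy":0,"dz":0,"ax":0,"ay":0,"az":0,"fingers":0.2},{"dx":0,"dy":0,"dz":0,"ax":0,"ay":0,"az":0,"fingers":0},{"dx":0,"dy":0,"dz":0,"ax":0,"ay":0,"az":0,"fingers":-0.2},{"dx":0,"dy":0,"dz":0,"ax":0,"ay":0,"az":0,"fingers":-0.2},{"dx":0,"dy":0,"dz":0,"ax":0,"ay":0,"az":0,"fingers":-0.2}]' 25
```

```text
time: 19.3
tool_pos: [0.5271, -0.0234, 0.0175]
tcp_rot: [-0.083, 3.139, 0.002]
wrist_force: [-0.2, -0.5, 0.4]
width: 0.816
time: 19.92
tool_pos: [0.5284, -0.0235, 0.0188]
tcp_rot: [-0.082, 3.137, 0.001]
wrist_force: [-0.0, 0.2, 5.7]
width: 0.58
```

```bash
python3 -m inch '[{"dx":0,"dy":0,"dz":-0.005,"ax":0,"ay":0,"az":0,"fingers":-0.2},{"dx":0,"dy":0,"dz":-0.02,"ax":0,"ay":0,"az":0,"fingers":-0.2},{"dx":0,"dy":0,"dz":-0.05,"ax":0,"ay":0,"az":0,"fingers":-0.2},{"dx":0,"dy":0,"dz":-0.09,"ax":0,"ay":0,"az":0,"fingers":-0.2},{"dx":0,"dy":0,"dz":-0.12,"ax":0,"ay":0,"az":0,"fingers":-0.2},{"dx":0,"dy":0,"dz":-0.13,"ax":0,"ay":0,"az":0,"fingers":-0.2},{"dx":0,"dy":0,"dz":-0.13,"ax":0,"ay":0,"az":0,"fingers":-0.2}]' 25
python3 - <<'E'
from h import *
s=st(); Rn=R.from_rotvec(s["tcp_rot"]).as_matrix()
img,W,K,V=cloud("wrist"); cv2.imwrite("pics/w5.png",img)
P=(W.reshape(-1,3)-s["tool_pos"])@Rn*1000; P=P.reshape(W.shape)
m=(abs(P[...,0])<45)&(abs(P[...,1])<24)&(P[...,2]<12)&(P[...,2]>-45)
m=cv2.morphologyEx(m.astype(np.uint8),cv2.MORPH_OPEN,np.ones((5,5)))>0
print(m.sum(),np.round(np.nanpercentile(P[m],[2,10,50,90,98],axis=0),1))
v,u=np.nonzero(m);print(u.min(),u.max(),v.min(),v.max())
go([.5233,.2529,.12],Rt(0,np.deg2rad(159.2)),s)
E
```

```text
time: 20.8
tool_pos: [0.5282, -0.0236, 0.1493]
tcp_rot: [-0.082, 3.136, 0.001]
wrist_force: [0.3, 0.4, -1.7]
width: 0.582
t 20.8 p [ 0.5282 -0.0236  0.1493] r [-8.200e-02  3.136e+00  1.000e-03] q [-0.09  0.05  2.01  0.    1.08 -1.72] f [ 0.3  0.4 -1.7] w 0.582
18047 [[-19.6 -23.  -27.3]
 [-14.  -19.1 -26.9]
 [ 11.4   0.1 -26.1]
 [ 28.3  19.1 -12.2]
 [ 28.6  22.9   2.3]]
254 387 204 347
d mm [ -9.5 276.4  29.5] a deg [ 0.1  0.3 23.8]
```

View pics/w5.png

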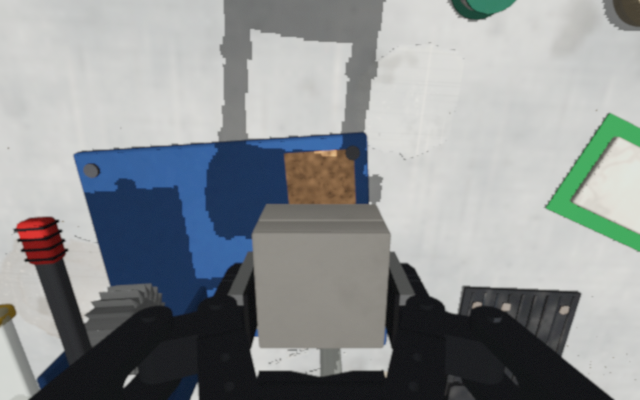

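The box is held level and centred between the pads, and the cork pad is left behind. I go part way and measure the tile from close by.

```bash
python3 -m inch '[{"dx":0,"dy":0.02,"dz":0,"ax":0,"ay":0,"az":4,"fingers":-0.2},{"dx":-0.002,"dy":0.055,"dz":0,"ax":0,"ay":0,"az":10,"fingers":-0.2},{"dx":-0.004,"dy":0.095,"dz":0,"ax":0,"ay":0,"az":17,"fingers":-0.2},{"dx":-0.006,"dy":0.13,"dz":0,"ax":0,"ay":0,"az":22,"fingers":-0.2},{"dx":-0.006,"dy":0.15,"dz":0,"ax":0,"ay":0.2,"az":23.8,"fingers":-0.2},{"dx":-0.006,"dy":0.15,"dz":0,"ax":0,"ay":0.2,"az":23.8,"fingers":-0.2},{"dx":-0.006,"dy":0.15,"dz":0,"ax":0,"ay":0.2,"az":23.8,"fingers":-0.2}]' 25
cat > tile.py <<'E'
from h import *
import sys
s=st(); img,W,K,V=cloud("wrist"); cv2.imwrite("pics/%s.png"%sys.argv[1],img)
H,Sa,Va=cv2.split(cv2.cvtColor(img,cv2.COLOR_BGR2HSV))
m=(abs(W[...,0]-.523)<.09)&(abs(W[...,1]-.253)<.1)&(abs(W[...,2])<.012)&(H>35)&(H<90)&(Sa>60)
m=cv2.morphologyEx(m.astype(np.uint8),cv2.MORPH_OPEN,np.ones((3,3)))>0
v,u=np.nonzero(m); print(m.sum(),u.min(),u.max(),v.min(),v.max())
r=cv2.minAreaRect(W[m][:,:2].astype(np.float32)); print("mat",r,np.median(W[m][:,2]))
t=np.array([*r[0],.0153]); yw=np.deg2rad(r[2]-90+180 if r[1][0]>r[1][1] else r[2]+180); Rg=Rt(0,yw); print("yaw",np.rad2deg(yw))
go(t-.0032*Rg[:,0],Rg,s)
E
python3 tile.py w6
```

```text
time: 21.72
tool_pos: [0.5245, 0.126, 0.1468]
tcp_rot: [-0.565, -3.087, 0.0]
wrist_force: [-0.3, 0.7, -1.4]
width: 0.58
t 21.73 p [0.5245 0.126  0.1468] r [-0.565 -3.087  0.   ] q [ 0.19  0.08  1.98  0.    1.08 -1.02] f [-0.3  0.7 -1.4] w 0.58
7824 381 557 71 182
mat ((0.5228444933891296, 0.25343289971351624), (0.1356131136417389, 0.08909230679273605), 69.1723403930664) 0.0021411919389709216
yaw 159.17234039306643
d mm [ 43.1 118.7 131.6] a deg [-0.  -0.2  0.1]
```

View pics/w6.png

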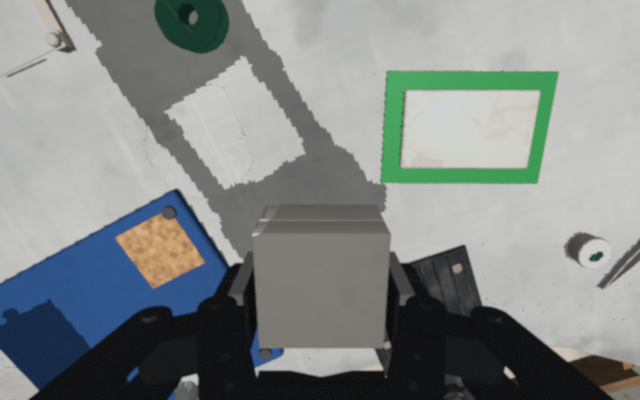

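The mat is fully visible at (380–557, 70–183), and its size matches to within 2 mm. I move over it and lower.

```bash
python3 -m inch '[{"dx":0.01,"dy":0.025,"dz":0,"ax":0,"ay":0,"az":0,"fingers":-0.2},{"dx":0.022,"dy":0.06,"dz":0.01,"ax":0,"ay":0,"az":0,"fingers":-0.2},{"dx":0.034,"dy":0.095,"dz":0.03,"ax":0,"ay":0,"az":0,"fingers":-0.2},{"dx":0.043,"dy":0.1187,"dz":0.06,"ax":0,"ay":-0.2,"az":0.1,"fingers":-0.2},{"dx":0.043,"dy":0.1187,"dz":0.09,"ax":0,"ay":-0.2,"az":0.1,"fingers":-0.2},{"dx":0.043,"dy":0.1187,"dz":0.11,"ax":0,"ay":-0.2,"az":0.1,"fingers":-0.2},{"dx":0.043,"dy":0.1187,"dz":0.11,"ax":0,"ay":-0.2,"az":0.1,"fingers":-0.2},{"dx":0.043,"dy":0.1187,"dz":0.11,"ax":0,"ay":-0.2,"az":0.1,"fingers":-0.2}]' 25
python3 - <<'E'
from h import *
s=st(); Rg=Rt(0,np.deg2rad(159.2)); go(np.array([.5229,.2533,.0153])-.0032*Rg[:,0],Rg,s)
E
```

```text
time: 22.78
tool_pos: [0.5274, 0.2518, 0.0382]
tcp_rot: [0.571, 3.087, 0.001]
wrist_force: [0.8, 0.1, -1.1]
width: 0.579
t 22.77 p [0.5274 0.2518 0.0382] r [5.710e-01 3.087e+00 1.000e-03] q [ 0.4   0.29  1.97 -0.    0.89 -0.8 ] f [ 0.8  0.1 -1.1] w 0.579
d mm [ 1.6 -0.2 22.9] a deg [ 0.   0.1 -0.2]
```

```bash
python3 -m inch '[{"dx":0.001,"dy":0,"dz":0.006,"ax":0,"ay":0,"az":0,"fingers":-0.2},{"dx":0.0016,"dy":0,"dz":0.012,"ax":0,"ay":0,"az":0,"fingers":-0.2},{"dx":0.0016,"dy":0,"dz":0.017,"ax":0,"ay":0,"az":0,"fingers":-0.2},{"dx":0.0016,"dy":0,"dz":0.02,"ax":0,"ay":0,"az":0,"fingers":-0.2},{"dx":0.0016,"dy":0,"dz":0.022,"ax":0,"ay":0,"az":0,"fingers":-0.2},{"dx":0.0016,"dy":0,"dz":0.022,"ax":0,"ay":0,"az":0,"fingers":-0.2},{"dx":0.0016,"dy":0,"dz":0.022,"ax":0,"ay":0,"az":0,"fingers":-0.2}]' 25
```

```text
time: 23.65
tool_pos: [0.5261, 0.2524, 0.0163]
tcp_rot: [0.571, 3.087, 0.001]
wrist_force: [-0.9, -0.3, -1.4]
width: 0.582
```

No contact yet (the force still shows the box's weight), so I continue in 0.5 mm steps.

```bash
python3 -m inch '[{"dx":0,"dy":0,"dz":0.0005,"ax":0,"ay":0,"az":0,"fingers":-0.2},{"dx":0,"dy":0,"dz":0.001,"ax":0,"ay":0,"az":0,"fingers":-0.2},{"dx":0,"dy":0,"dz":0.001,"ax":0,"ay":0,"az":0,"fingers":-0.2}]' 25; python3 -m inch '[{"dx":0,"dy":0,"dz":0.0005,"ax":0,"ay":0,"az":0,"fingers":-0.2},{"dx":0,"dy":0,"dz":0.0008,"ax":0,"ay":0,"az":0,"fingers":-0.2},{"dx":0,"dy":0,"dz":0.0008,"ax":0,"ay":0,"az":0,"fingers":-0.2}]' 25
```

```text
time: 24.02
tool_pos: [0.5261, 0.2524, 0.0153]
tcp_rot: [0.571, 3.087, 0.001]
wrist_force: [-0.1, -0.2, -1.0]
width: 0.583
time: 24.4
tool_pos: [0.526, 0.2524, 0.0145]
tcp_rot: [0.571, 3.087, 0.001]
wrist_force: [-0.3, 0.4, -1.1]
width: 0.581
```

```bash
python3 -m inch '[{"dx":0,"dy":0,"dz":0.0005,"ax":0,"ay":0,"az":0,"fingers":-0.2},{"dx":0,"dy":0,"dz":0.0008,"ax":0,"ay":0,"az":0,"fingers":-0.2},{"dx":0,"dy":0,"dz":0.0008,"ax":0,"ay":0,"az":0,"fingers":-0.2}]' 25; python3 - <<'E'
from h import *
for n in("side","top"):
    im,W,_,_=cloud(n); H,Sa,Va=cv2.split(cv2.cvtColor(im,cv2.COLOR_BGR2HSV))
    m=(abs(W[...,0]-.523)<.02)&(abs(W[...,1]-.253)<.02)&(W[...,2]>.03)&(W[...,2]<.06); print(n,m.sum(),np.median(W[m][:,2]) if m.sum() else "")
E
```

```text
time: 24.78
tool_pos: [0.5261, 0.2524, 0.0143]
tcp_rot: [0.571, 3.087, 0.001]
wrist_force: [-2.2, -0.6, 5.6]
width: 0.581
side 42 0.040388249065374755
top 3 0.04275947795366693
```

In contact (+5.6 N, top at about 42 mm). I release and retreat upward.

```bash
python3 -m inch '[{"dx":0,"dy":0,"dz":0,"ax":0,"ay":0,"az":0,"fingers":0.3},{"dx":0,"dy":0,"dz":0,"ax":0,"ay":0,"az":0,"fingers":0.6},{"dx":0,"dy":0,"dz":0,"ax":0,"ay":0,"az":0,"fingers":0.8},{"dx":0,"dy":0,"dz":0,"ax":0,"ay":0,"az":0,"fingers":0.8},{"dx":0,"dy":0,"dz":-0.02,"ax":0,"ay":0,"az":0,"fingers":0.8},{"dx":0,"dy":0,"dz":-0.06,"ax":0,"ay":0,"az":0,"fingers":0.8},{"dx":0,"dy":0,"dz":-0.12,"ax":0,"ay":0,"az":0,"fingers":0.8},{"dx":0,"dy":0,"dz":-0.16,"ax":0,"ay":0,"az":0,"fingers":0.8},{"dx":0,"dy":0,"dz":-0.16,"ax":0,"ay":0,"az":0,"fingers":0.8},{"dx":0,"dy":0,"dz":-0.16,"ax":0,"ay":0,"az":0,"fingers":0.8}]' 25
python3 - <<'E'
from h import *
st()
img,W,_,_=cloud("wrist"); cv2.imwrite("pics/w7.png",img)
def rect(m,n):
    m=cv2.morphologyEx(m.astype(np.uint8),cv2.MORPH_OPEN,np.ones((3,3)))>0; r=cv2.minAreaRect(W[m][:,:2].astype(np.float32)); print(n,m.sum(),np.round(r[0],4),np.round(r[1],4),round(r[2],1),np.round(np.median(W[m][:,2]),4))
near=(abs(W[...,0]-.523)<.09)&(abs(W[...,1]-.253)<.1)
H,Sa,Va=cv2.split(cv2.cvtColor(img,cv2.COLOR_BGR2HSV))
rect(near&(W[...,2]>.036)&(W[...,2]<.05),"box top"); rect(near&(H>35)&(H<90)&(Sa>60)&(abs(W[...,2])<.01),"mat")
E
python3 arm.py
```

```text
time: 26.12
tool_pos: [0.5256, 0.2523, 0.1749]
tcp_rot: [0.571, 3.087, 0.001]
wrist_force: [-0.3, 0.5, -0.6]
width: 0.897
t 26.12 p [0.5256 0.2523 0.1749] r [5.710e-01 3.087e+00 1.000e-03] q [ 0.41  0.13  1.87 -0.    1.14 -0.8 ] f [-0.3  0.5 -0.6] w 0.897
box top 3615 [0.5228 0.2528] [0.05   0.0503] 69.3 0.0404
mat 5292 [0.5211 0.2526] [0.1338 0.0895] 69.2 0.0005
top 192 [[55.0, 75.0, 72.0], [71.0, 88.0, 151.0], [100.0, 98.0, 172.0]] end [ 69.3  87.7 168.2]
side 215 [[52.0, 72.0, 68.0], [74.0, 79.0, 154.0], [96.0, 93.0, 168.0]] end [ 66.7  81.2 165.9]
```

View pics/w7.png

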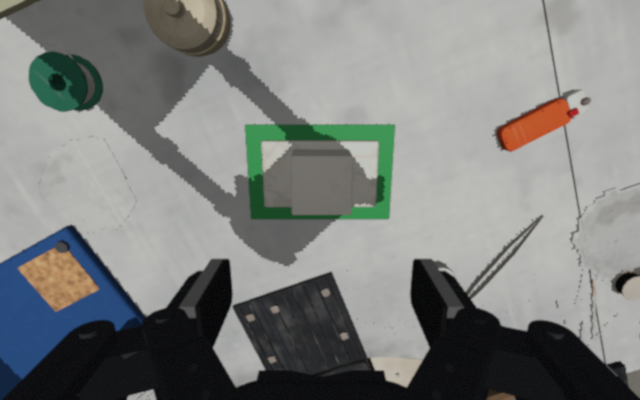

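The box stands upright and square at (320,182) on the tile, within about 2 mm of the middle. The jar, green ring and lighter are undisturbed. I hand in.

```bash
python3 -c "
from h import *
bot.finish_job()"
```

```text
the job is handed in; nothing more can be done
```

The ring box is out of the clamp and standing lid up on the marble tile. I handed the job in at about 26 s of the 61 s allowed.

- **Pawl and clamp arm:** I pinched the red tab with the tool leaning back 45° under the guard and lifted it about 20 mm. I held it there until the arm had stayed still for 2 s. Then I lowered it at about 0.15 rad/s until the wheel took the load, and only then let go.
- **Box:** I gripped it from above, carried it over and lowered it onto the tile until the wrist felt it touch (5.6 N). Then I opened the fingers and moved straight up.

**Last checks:**
- **Placement:** The box top is level and square to the tile. Its centre is within 2 mm of the mat's centre, taking the tile as centred on the mat.
- **Box height:** The wrist camera put the lid at 40.4 mm, 1.6 mm below the expected 42 mm. It read the mat 1.5 mm low in the same picture, so I put this down to calibration.
- **Clamp arm:** It is still back at its stop.
- **Tab:** Looked at just after I let go, it was back to its first height within about 1 mm. I did not measure it again at the end.
- **Surroundings:** The flux jar and the lighter looked undisturbed in the last picture. I never identified the gem jar by name, but the arm touched nothing except the tab, the box and possibly the clamp's foot plate. While gripping the box the wrist read a brief 5.7 N upward, so the fingertips may have brushed the plate.

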